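# Stage glassware between tip boxes and put the marker on the freezer box

### The arm

A 6-joint arm with a two-finger parallel gripper is mounted at the origin on a cart in front of the work surface, level with it; the furniture and walls round the work are solid. World frame = base frame: x ahead of the robot, y to its left, z up, the work surface at z = 0. Lengths are in mm, angles in degrees, forces in N, time in s.
With the tool pointing down it reaches from about 300 to 850 mm from the base axis. Payload 4.2 kg.
Tool frame: the origin (TCP) lies midway between the tips of the shut fingers; the grasp point (between the pads) lies env.hold_point_z behind it (env.hold_point_z is the distance from the TCP to the grasp point, in mm); z points along the fingers, y is the line along which they close (so a half turn about z gives the same grasp; the last joint's range is limited). The gripper opens to 91 mm and grips with 3 to 60 N. Pads are 32 mm wide; open, the fingers measure 118 mm over their backs; the gripper's body (76 mm by 178 mm) begins 60 mm behind the grasp point.
Start: joints at [-69.385, 18.312, 89.639, -0, 72.044, -1.146], TCP at [213.177, -534.04, 213.976] pointing down, gripper open.
Joint ranges: [-177.97, 177.97], [-48.28, 115.42], [12.27, 149.76], [-77.06, 257.06], [2.81, 150.46], [-146.56, 146.56]. Speed limits (degrees/s): [147.25, 147.25, 180, 180, 180, 180].

### API

Orientations are given as [roll, pitch, yaw] about the fixed x, y, z axes, in that order (R = Rz(yaw) Ry(pitch) Rx(roll)).
In Python, from workcell import env, viewer, spotter gives the robot as it stands.
- The arm moves only by the tool apply_moves, never from a script. Its arguments are lists of equal length, an entry for each row: "delta_pos": the shift along the world's x, y, z normalised to -1 to 1, where 1 is 120 mm, a list of three; "rot": the turn, a rotation vector about the world's x, y, z normalised to -1 to 1, where 1 is 1.5 rad, a list of three; "hand": the opening, from 0 (shut) to 1 (fully open). A call has 1 to 10 rows; each row is the pose to reach, as a shift and turn from the pose commanded when the call began; what a row does not reach only later rows make up. A row lasts 1/12 s, in which the tool goes at most 41.7 mm and 7.16 degrees, less where a joint would pass 70% of its speed; a pose out of reach is approached as far as the arm can. A call with a number of a shift or a turn outside -1 to 1 is refused whole. A call with a gripper value outside its range is refused whole. The fingers move at their own pace and stop on an object; "newtons" is the grip in N (left out, the last holds). Time passes only in rows, so rows that repeat a pose let the fingers close. It gives the time, the measured TCP pose, the force, the opening and the grip force at its end, in the units of the state.
- env.state(): the state, without advancing time (a new reading comes with each control period).
- viewer.grab_frame(name): name is "side" or "top" or "wrist"; returns a dict with "pixels" (480x640x3 uint8, red, green, blue), "camera_matrix" (3x3 intrinsics, pixels), "k1" (the pictures are not rectified: a ray, as slopes to the right and down, at radius r is drawn at 1 + k1 r^2 times it, then the intrinsics apply), "R" (3x3) and "t" (3): a world point X has camera coordinates R X + t; the wrist camera has in their place "mount" (4x4, takes a point from camera to tool coordinates, whose origin is the TCP and whose axes are the flange's). Camera axes: x right, y down, z forward; pixel columns grow to the right and rows downward; lengths in mm; the calibration is good to about 2 mm. A picture is of the moment at which its call begins: read the wrist's pose just before it. There is no depth.
- env.job_done(): hands the job in; it is judged then, once.
Trained networks look in a picture, given as the dict that the camera call returned (one of the last four; its "shot" number tells which), for a name from the list of things; names that differ only in an ending like _2 or _b are one class to them, and where a whole thing is asked for, a point or a joint stands for the part that bears it (a point fixed in the world has none). Each returns a list of dicts, best first, with "score" (0 to 1); they miss things now and then, are a little off and sometimes report something else, mostly with a low value. They report only what shows in the picture. A call takes as long as a camera call.
- spotter.trace(picture, query): "mask" (480x640 bool, what is visible of it) and "box" ([centre column, centre row, width, height] in pixels, round what is visible of it).
- spotter.landmark_of(picture, query): "position" ([column, row] in pixels: a listed point, or the origin of a listed thing).
The state is a dict: "time_s": time; "qpos": joint angles; "qvel": joint speeds; "effort": joint torques, N m; "ee_pos": TCP position; "ee_rot": TCP orientation; "force": force on the tool from outside, world axes, zero at the start; "torque": the same for the moment, N m; "gripper_width": finger opening in mm; "gripper_force": force on a finger pad.
Only numpy, scipy, OpenCV 4.12 (cv2) and the standard library are available. Lean on these libraries where they do the work, as an engineer would, in place of code of your own. Each camera call takes 0.05 s, during which the arm holds its last target. There are 200 camera calls.

### The job

Set up the sampling station: on the three white places of the steel tray, stand the wide blue-capped bottle on the place next to the red tip box, the small blue-capped bottle on the place next to the green tip box, and the plugged flask that stands with them at the front between the two, each upright and centred on its place. Lay the black marker flat on the middle of the lid of the pale freezer box nearer the front edge, so that it is ready for labelling. Set things down rather than dropping them, tip nothing over, and leave the tray's two tip boxes and the freezer box where they are.

Things in the scene. Friction and masses are not known exactly. Their poses are not given: they have to be found in the camera images.
- tray: low fixed steel tray on the worktop, 110 mm (its x) by 300 mm (its y), floor 4 mm above the worktop, lip 9 mm above the worktop all round. Origin: centre of its underside, z up. Three flat white round places, 84 mm across with a dark edge, lie in a row along its y axis with their centres at y = -100, 0 and +100 mm, x = 0. A tip box stands 205 mm from the centre beyond each end of the row; which of the two is at which end changes.
- red_box: pipette tip box with red lower half, clear lid and white tips, standing on the worktop past one end of the tray; 121 x 86 x 67 mm high, its 86 mm side along the tray's row. Origin: centre of its underside. Not to be moved.
- green_box: pipette tip box with green lower half, clear lid and white tips, standing on the worktop past the other end of the tray; 121 x 86 x 67 mm high, its 86 mm side along the tray's row. Origin: centre of its underside. Not to be moved.
- wide_bottle: the wide clear reagent bottle with a large blue screw cap, upright and loose between the robot and the tray; round, 125 mm high, body 76 mm across up to 80 mm, cap and neck 55 mm across from 80 to 125 mm (grip there, from above). Mass about 0.25 kg. Origin: centre of its underside, z up.
- small_bottle: the small clear reagent bottle with a blue screw cap, upright and loose between the robot and the tray; round, 104 mm high, body 56 mm across up to 64 mm, cap and neck 39 mm across from 65 to 104 mm (grip there, from above). Mass about 0.12 kg. Origin: centre of its underside, z up.
- flask: the conical glass flask with a cream plug that stands alone between the robot and the tray, upright and loose; round, about 135 mm high, foot 62 mm across, neck 29 mm across, plug 31 mm across from 106 to 134 mm (grip plug or neck, from above). Mass about 0.085 kg. Origin: centre of its underside, z up.
- freezer_box: pale grey cardboard freezer box with closed lid, 134 x 134 x 50 mm high, standing near the front edge of the worktop, left or right of the row of glassware (a similar box that belongs to the room stands far back in the right corner; leave that). Its lid is flat. Origin: centre of its underside, z up. Heavy (0.6 kg), not to be moved.
- marker: marker pen with white barrel and black cap, lying loose on the worktop on the side opposite the freezer box; 135 mm long along its y axis, 17 mm wide, 16 mm high. Origin: middle of its underside as it lies at the start, z up. Mass about 14 g.

How it is judged (in metres and radians):
At the end, for the whole second after the job is handed in: Upright on the tray, each within 15 mm in tray x and y of its place's centre: wide bottle next to the red box, small bottle next to the green box, flask in the middle. The marker rests on the freezer box's lid, its middle within 20 mm of the lid's in x and y. All released and at rest (((y of red_box in the frame of tray above 0 m and x of wide_bottle in the frame of tray between -0.015 and 0.015 m and y of wide_bottle in the frame of tray between 0.085 and 0.115 m and x of flask in the frame of tray between -0.015 and 0.015 m and y of flask in the frame of tray between -0.015 and 0.015 m and x of small_bottle in the frame of tray between -0.015 and 0.015 m and y of small_bottle in the frame of tray between -0.115 and -0.085 m) or (y of red_box in the frame of tray below 0 m and x of wide_bottle in the frame of tray between -0.015 and 0.015 m and y of wide_bottle in the frame of tray between -0.115 and -0.085 m and x of flask in the frame of tray between -0.015 and 0.015 m and y of flask in the frame of tray between -0.015 and 0.015 m and x of small_bottle in the frame of tray between -0.015 and 0.015 m and y of small_bottle in the frame of tray between 0.085 and 0.115 m)) and angle between each of wide_bottle, flask, small_bottle's own z axis and vertical below 0.08 rad and height (world z) of each of wide_bottle, flask, small_bottle below 0.012 m and x of marker in the frame of freezer_box between -0.02 and 0.02 m and y of marker in the frame of freezer_box between -0.02 and 0.02 m and z of marker in the frame of freezer_box between 0.04 and 0.07 m and contact force between marker and freezer_box above 0.02 N and contact force between each of wide_bottle, flask, small_bottle, marker and the fingers below 0.05 N and linear speed of each of wide_bottle, flask, small_bottle, marker below 0.02 m/s); the robot touches nothing.
It fails at once if the red, green or freezer box is shifted by more than 25 mm (distance of any of red_box, green_box, freezer_box from where it was at the start of the episode above 0.025 m).
It fails at once if a bottle or the flask is tipped over (angle between any of wide_bottle, flask, small_bottle's own z axis and vertical above 0.9 rad).
It fails at once if a bottle, the flask or the marker is dropped (falls free of the fingers at over 0.8 m/s) ((contact force between wide_bottle and the fingers below 0.01 N and linear speed of wide_bottle above 0.8 m/s) or (contact force between flask and the fingers below 0.01 N and linear speed of flask above 0.8 m/s) or (contact force between small_bottle and the fingers below 0.01 N and linear speed of small_bottle above 0.8 m/s) or (contact force between marker and the fingers below 0.01 N and linear speed of marker above 0.8 m/s)).
It also fails if it takes over 128 s, if anything falls off the work surface, if the arm or the gripper's body presses on something with over 40 N, if the wrist force passes 120 N, or if a joint passes its speed limit or range.

## Working session

There is one attempt and no reset: what is moved stays moved. The work goes in short steps, Python scripts to look and compute and a tool call to move; the robot and the scene stay as the last step left them, time stands still between calls to the robot, and variables do not carry over. Pictures are saved under pics/ and viewed, at most 14 in all, crops included, and the job is handed in when it is done.

Besides the shell and the picture viewer there is one more tool, called as name(argument=value, ...), one argument or row to a line, values as JSON. apply_moves: Moves the arm, as the interface text tells. Its arguments: {"type":"object","properties":{"delta_pos":{"type":"array"},"rot":{"type":"array"},"hand":{"type":"array"},"newtons":{"type":"number"}},"required":["delta_pos","rot","hand"]}

```bash
mkdir -p pics; ls; cat > h.py <<'E'
import numpy as np, cv2, sys
from workcell import env, viewer, spotter
from scipy.spatial.transform import Rotation as Rot
def save(f,name): cv2.imwrite('pics/'+name, f['pixels'][:,:,::-1])
def cam(f,st=None):
    if 'R' in f: return np.array(f['R']),np.array(f['t']).ravel()
    M=np.array(f['mount']); T=np.eye(4)
    T[:3,:3]=Rot.from_euler('xyz',st['ee_rot'],degrees=True).as_matrix(); T[:3,3]=st['ee_pos']
    C=np.linalg.inv(T@M); return C[:3,:3],C[:3,3]
def ray(f,px,st=None):
    R,t=cam(f,st); K=np.array(f['camera_matrix']); k=f['k1']
    d=np.array([(px[0]-K[0,2])/K[0,0],(px[1]-K[1,2])/K[1,1]]); u=d.copy()
    for _ in range(20): u=d/(1+k*(u@u))
    return -R.T@t, R.T@np.array([u[0],u[1],1])
def onz(f,px,z,st=None):
    o,v=ray(f,px,st); return o+v*(z-o[2])/v[2]
def proj(f,X,st=None):
    R,t=cam(f,st); K=np.array(f['camera_matrix']); c=R@np.array(X,float)+t; u=c[:2]/c[2]
    u=u*(1+f['k1']*(u@u)); return K[:2,:2]@u+K[:2,2]
E
python3 - <<'E'
from h import *
s=env.state(); print({k:np.round(v,2) for k,v in s.items()}, env.hold_point_z)
N=['tray','red_box','green_box','wide_bottle','small_bottle','flask','freezer_box','marker']
for c in ['top','side']:
    f=viewer.grab_frame(c); save(f,c+'0.png')
    print(c,'cam at',np.round(-cam(f)[0].T@cam(f)[1]),f['k1'])
    for n in N:
        L=spotter.landmark_of(f,n)[:2]; T=spotter.trace(f,n)[:2]
        print(n,[(np.round(l['position']),round(l['score'],2),np.round(onz(f,l['position'],0)[:2])) for l in L],[(np.round(l['box']),round(l['score'],2)) for l in T])
E
```

```text
pics
{'time_s': np.float64(0.0), 'qpos': array([-69.38,  18.35,  89.71,   0.  ,  72.04,  -1.15]), 'qvel': array([ 0.03,  0.07,  0.02,  0.05, -0.06, -0.1 ]), 'effort': array([ -0.  , -41.25, -23.2 ,   0.07,   0.05,  -0.  ]), 'ee_pos': array([ 213.02, -533.56,  213.11]), 'ee_rot': array([-179.9 ,   -0.  ,   21.76]), 'force': array([-0.75, -0.26,  0.39]), 'torque': array([ 0.02, -0.  , -0.05]), 'gripper_force': np.float64(0.0), 'gripper_width': np.float64(91.05)} 18.8
top cam at [ 441.    5. 1296.] 0.01909197298602511
tray [(array([306., 214.]), 0.56, array([643.,  25.]))] [(array([304., 220., 108.,  47.]), 0.81)]
red_box [(array([233., 215.]), 0.77, array([641., 231.]))] [(array([230., 211.,  37.,  44.]), 0.66), (array([168., 264.,  14.,  46.]), 0.45)]
green_box [(array([308., 282.]), 0.41, array([451.,  20.]))] [(array([380., 218.,  33.,  41.]), 0.9), (array([376., 279.,  26.,  17.]), 0.62)]
wide_bottle [(array([263., 276.]), 0.9, array([469., 144.]))] [(array([260., 277.,  32.,  26.]), 0.56), (array([377., 279.,  21.,  21.]), 0.51)]
small_bottle [(array([309., 284.]), 0.89, array([44
[... 770 characters left out ...]
71.,  55.,  51.]), 0.67), (array([337., 214.,  49.,  36.]), 0.6)]
green_box [(array([336., 223.]), 0.62, array([ 613., -168.]))] [(array([337., 213.,  49.,  34.]), 0.57)]
wide_bottle [(array([322., 289.]), 0.63, array([466., 153.]))] [(array([323., 268.,  33.,  55.]), 0.82)]
small_bottle [(array([355., 266.]), 0.81, array([449.,  15.]))] [(array([354., 250.,  24.,  41.]), 0.95)]
flask [(array([383., 240.]), 0.98, array([ 447., -152.]))] []
freezer_box [(array([397., 201.]), 0.65, array([ 520., -405.]))] [(array([399., 194.,  53.,  38.]), 0.96)]
marker [(array([244., 347.]), 0.83, array([497., 423.])), (array([295., 250.]), 0.24, array([627.,  35.]))] [(array([246., 339.,  42.,  32.]), 0.76)]
```

```bash
python3 - <<'E'
import cv2
a=cv2.imread('pics/top0.png')[170:330,130:530]; cv2.imwrite('pics/top0c.png',cv2.resize(a,None,fx=2,fy=2,interpolation=cv2.INTER_CUBIC))
E
```

```text
(no output)
```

View pics/top0c.png

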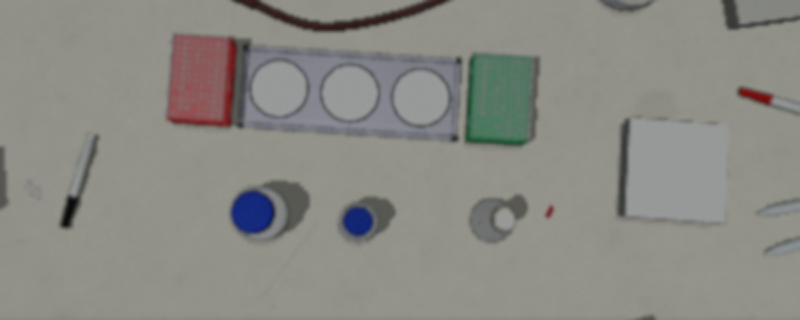

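View pics/side0.png

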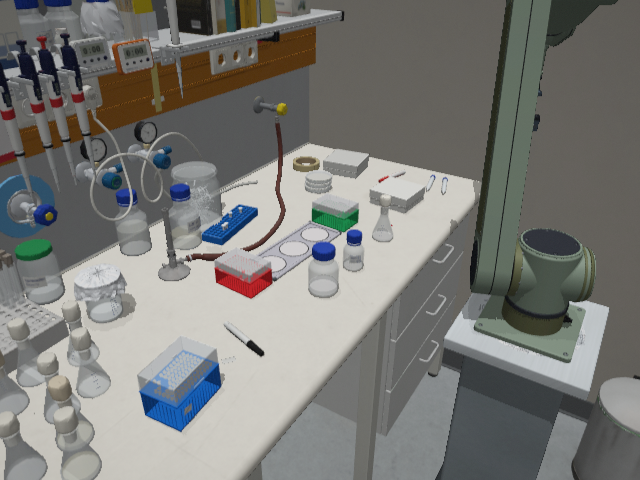

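The top view shows red box, three places at about (269,214), (305,216), (340,218), then the green box. In front are the wide cap (256,276), the small cap (309,280) and the flask plug (382,280). The marker is at (170,260) and the freezer box at (467,255). The second box at the far back is only visible in the side view.

```bash
python3 - <<'E'
from h import *
f=viewer.grab_frame('top'); im=f['pixels']; hsv=cv2.cvtColor(im,cv2.COLOR_RGB2HSV)
def comps(mask,lo,win,n=3):
    m=np.zeros_like(mask,np.uint8); x0,x1,y0,y1=win; m[y0:y1,x0:x1]=mask[y0:y1,x0:x1]
    k,_,s,c=cv2.connectedComponentsWithStats(m,connectivity=4)
    return [(s[i,4],c[i]) for i in range(1,k) if s[i,4]>lo]
blue=(hsv[...,0]>100)&(hsv[...,0]<130)&(hsv[...,1]>150)
for a,c in comps(blue,60,(230,340,250,310)): print('cap',a,c,onz(f,c,125 if a>250 else 104))
g=im.min(2)
for p in [(269,214),(305,216),(340,218)]: print(im[p[1],p[0]], im[p[1]+18,p[0]])
ref=np.array(im[216,305],int)
for th in [8,14]:
  w=(np.abs(im.astype(int)-ref).max(2)<th)
  for a,c in comps(w,200,(245,365,190,240)): print('place',th,a,c,np.round(onz(f,c,4),1))
pl=(g>im[280,420].min()+8)
for a,c in comps(pl,15,(365,395,268,292)): print('plug',a,c,np.round(onz(f,c,134),1))
T=spotter.trace(f,'freezer_box')[0]['mask']; 
for n,z in [('freezer_box',50),('marker',10),('flask',70)]:
    T=spotter.trace(f,n)[0]['mask'].astype(np.uint8); pts=np.argwhere(T)[:,::-1].astype(np.float32)
    c,wh,an=cv2.minAreaRect(pts); b=cv2.boxPoints((c,wh,an)); print(n,np.round(onz(f,c,z),1),np.round([onz(f,q,z)[:2] for q in b]).tolist())
print(np.round(env.state()['time_s'],2))
E
```

```text
cap 319 [255.89655172 275.68338558] [467.30296786 149.63444394 125.        ]
cap 139 [308.58992806 280.10791367] [456.44852324  16.85878732 104.        ]
[151 153 153] [121 122 130]
[151 153 153] [118 119 128]
[151 153 153] [118 118 127]
place 8 504 [269.0515873  213.80753968] [644.  129.4   4. ]
place 8 510 [304.47254902 215.99803922] [637.9  29.6   4. ]
place 8 507 [339.99408284 218.25246548] [631.5 -70.4   4. ]
place 14 521 [269.05182342 213.85220729] [643.9 129.4   4. ]
place 14 528 [304.50757576 216.09659091] [637.6  29.5   4. ]
place 14 529 [339.93950851 218.42155009] [631.  -70.2   4. ]
plug 43 [381.97674419 279.44186047] [ 457.8 -167.1  134. ]
freezer_box [ 525.3 -407.5   50. ] [[461.0, -330.0], [597.0, -339.0], [591.0, -486.0], [454.0, -475.0]]
marker [513.6 405.7  10. ] [[454.0, 429.0], [578.0, 398.0], [573.0, 382.0], [450.0, 414.0]]
flask [ 457.2 -160.8   70. ] [[457.0, -121.0], [497.0, -161.0], [457.0, -200.0], [418.0, -160.0]]
1.95
```

apply_moves(
  delta_pos=[
    [0.667, 1, 0.2],
    [0.667, 1, 0.2],
    [0.667, 1, 0.2],
    [0.667, 1, 0.2],
    [0.667, 1, 0.2],
    [0.667, 1, 0.2],
    [0.667, 1, 0.2],
    [0.667, 1, 0.2],
    [0.667, 1, 0.2],
    [0.667, 1, 0.2],
  ],
  rot=[
    [0, 0, 0.78],
    [0, 0, 0.78],
    [0, 0, 0.78],
    [0, 0, 0.78],
    [0, 0, 0.78],
    [0, 0, 0.78],
    [0, 0, 0.78],
    [0, 0, 0.78],
    [0, 0, 0.78],
    [0, 0, 0.78],
  ],
  hand=[1, 1, 1, 1, 1, 1, 1, 1, 1, 1],
  newtons=20,
)

```text
time_s: 2.78
ee_pos: [293.3, -414.0, 238.1]
ee_rot: [180.0, 0.0, 89.1]
force: [0.2, -0.1, 0.5]
gripper_width: 91.5
gripper_force: 0.0
```

apply_moves(
  delta_pos=[
    [0.667, 1, 0.1],
    [0.667, 1, 0.1],
    [0.667, 1, 0.1],
    [0.667, 1, 0.1],
    [0.667, 1, 0.1],
  ],
  rot=[
    [0, 0, 0],
    [0, 0, 0],
    [0, 0, 0],
    [0, 0, 0],
    [0, 0, 0],
  ],
  hand=[1, 1, 1, 1, 1],
)

```text
time_s: 3.2
ee_pos: [375.1, -291.2, 250.6]
ee_rot: [179.9, -0.0, 89.0]
force: [-0.9, 0.5, 0.4]
gripper_width: 91.3
gripper_force: 0.0
```

apply_moves(
  delta_pos=[
    [0.667, 1, 0],
    [0.667, 1, 0],
    [0.667, 1, 0],
    [0.667, 1, 0],
    [0.667, 1, 0],
    [0.667, 1, 0],
  ],
  rot=[
    [0, 0, 0],
    [0, 0, 0],
    [0, 0, 0],
    [0, 0, 0],
    [0, 0, 0],
    [0, 0, 0],
  ],
  hand=[1, 1, 1, 1, 1, 1],
)

```text
time_s: 3.7
ee_pos: [453.3, -174.3, 249.8]
ee_rot: [-180.0, 0.1, 88.9]
force: [0.4, 0.1, -0.9]
gripper_width: 90.5
gripper_force: 0.0
```

```bash
python3 - <<'E'
from h import *
s=env.state(); f=viewer.grab_frame('wrist'); save(f,'w1.png'); print(np.round(f['mount'],3).tolist())
for n in ['flask']:
    for l in spotter.landmark_of(f,n): print(n,l['position'],l['score'],onz(f,l['position'],0,s))
    for l in spotter.trace(f,n): print(l['box'],l['score'])
print(proj(f,[457,-167,134],s),proj(f,[457,-162,0],s),s['ee_pos'])
E
```

```text
[[-0.001, -0.969, -0.246, 69.534], [1.0, -0.001, -0.0, -0.178], [0.0, -0.246, 0.969, -170.234], [0.0, 0.0, 0.0, 1.0]]
flask [321.7, 200.8] 0.94 [ 457.51879272 -168.00194825    0.        ]
[322.6, 208.6, 60.1, 76.1] 0.92
[322.77027181 227.62106554] [321.09040612 194.99888538] [ 453.29298508 -174.30693165  249.79522648]
```

View pics/w1.png

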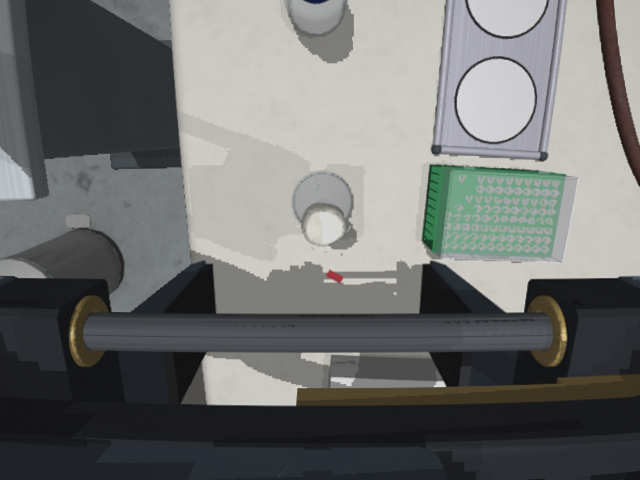

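Flask plug at about (323,224) and foot at (321,198). This agrees with a flask at (457,-166). Descending.

apply_moves(
  delta_pos=[
    [0.033, 0.067, -0.9],
    [0.033, 0.067, -0.9],
    [0.033, 0.067, -0.9],
    [0.033, 0.067, -0.9],
    [0.033, 0.067, -0.9],
    [0.033, 0.067, -1.0],
    [0.033, 0.067, -1.0],
  ],
  rot=[
    [0, 0, 0],
    [0, 0, 0],
    [0, 0, 0],
    [0, 0, 0],
    [0, 0, 0],
    [0, 0, 0],
    [0, 0, 0],
  ],
  hand=[1, 1, 1, 1, 1, 1, 1],
)

```text
time_s: 4.43
ee_pos: [457.7, -167.1, 131.0]
ee_rot: [179.9, 0.0, 88.7]
force: [-0.5, -0.2, 0.2]
gripper_width: 91.3
gripper_force: 0.0
```

apply_moves(
  delta_pos=[
    [0, 0, -0.25],
    [0, 0, -0.25],
    [0, 0, -0.25],
    [0, 0, -0.25],
    [0, 0, -0.25],
    [0, 0, -0.25],
    [0, 0, -0.25],
    [0, 0, -0.25],
    [0, 0, -0.25],
    [0, 0, -0.25],
  ],
  rot=[
    [0, 0, 0],
    [0, 0, 0],
    [0, 0, 0],
    [0, 0, 0],
    [0, 0, 0],
    [0, 0, 0],
    [0, 0, 0],
    [0, 0, 0],
    [0, 0, 0],
    [0, 0, 0],
  ],
  hand=[1, 1, 0.6, 0.5, 0.4, 0.3, 0.2, 0.2, 0.2, 0.2],
  newtons=20,
)

```text
time_s: 5.27
ee_pos: [457.3, -166.0, 100.1]
ee_rot: [180.0, 0.0, 88.8]
force: [0.7, -0.6, -0.2]
gripper_width: 40.9
gripper_force: 0.0
```

apply_moves(
  delta_pos=[
    [0, 0, 0],
    [0, 0, 0],
    [0, 0, 0],
    [0, 0, 0],
    [0, 0, 0],
    [0, 0, 0.1],
    [0, 0, 0.25],
    [0, 0, 0.4],
    [0, 0, 0.4],
    [0, 0, 0.4],
  ],
  rot=[
    [0, 0, 0],
    [0, 0, 0],
    [0, 0, 0],
    [0, 0, 0],
    [0, 0, 0],
    [0, 0, 0],
    [0, 0, 0],
    [0, 0, 0],
    [0, 0, 0],
    [0, 0, 0],
  ],
  hand=[0.1, 0.1, 0.1, 0.1, 0.1, 0.1, 0.1, 0.1, 0.1, 0.1],
)

```text
time_s: 6.1
ee_pos: [457.6, -166.1, 148.4]
ee_rot: [179.9, 0.0, 88.8]
force: [-0.3, -0.1, -0.7]
gripper_width: 30.3
gripper_force: 20.0
```

apply_moves(
  delta_pos=[
    [0.1, 0.1, 0.05],
    [0.25, 0.27, 0.1],
    [0.42, 0.45, 0.1],
    [0.6, 0.65, 0.1],
    [0.75, 0.81, 0.1],
    [0.91, 0.98, 0.1],
    [0.99, 1, 0.1],
  ],
  rot=[
    [0, 0, 0],
    [0, 0, 0],
    [0, 0, 0],
    [0, 0, 0],
    [0, 0, 0],
    [0, 0, 0],
    [0, 0, -0.02],
  ],
  hand=[0.1, 0.1, 0.1, 0.1, 0.1, 0.1, 0.1],
)

```text
time_s: 6.68
ee_pos: [577.2, -42.7, 158.1]
ee_rot: [-179.9, -0.1, 87.2]
force: [-1.1, -0.2, -1.1]
gripper_width: 30.5
gripper_force: 20.0
```

apply_moves(
  delta_pos=[
    [0.15, 0.18, 0],
    [0.3, 0.36, 0],
    [0.42, 0.52, 0],
    [0.51, 0.63, 0],
    [0.51, 0.63, 0],
    [0.51, 0.63, 0],
    [0.51, 0.63, 0],
  ],
  rot=[
    [0, 0, 0],
    [0, 0, 0],
    [0, 0, 0],
    [0, 0, 0],
    [0, 0, 0],
    [0, 0, 0],
    [0, 0, 0],
  ],
  hand=[0.1, 0.1, 0.1, 0.1, 0.1, 0.1, 0.1],
)

```text
time_s: 7.27
ee_pos: [636.1, 29.1, 158.6]
ee_rot: [-179.8, 0.0, 87.1]
force: [-0.6, -0.2, -1.3]
gripper_width: 30.6
gripper_force: 20.0
```

```bash
python3 - <<'E'
from h import *
s=env.state(); f=viewer.grab_frame('wrist'); save(f,'w2.png'); print(s['ee_pos'])
for l in spotter.landmark_of(f,'flask'): print(l['position'],l['score'],onz(f,l['position'],s['ee_pos'][2]-100,s))
for p in [(644,129.5),(638,29.5),(631,-70)]: print(proj(f,[*p,4],s))
E
```

```text
[636.10324906  29.07198741 158.59094997]
[318.1, 246.6] 0.72 [635.97330664  26.71894454  58.59094997]
[321.78619405  95.80832731]
[320.49989113 225.7129875 ]
[318.16695245 337.99664867]
```

View pics/w2.png

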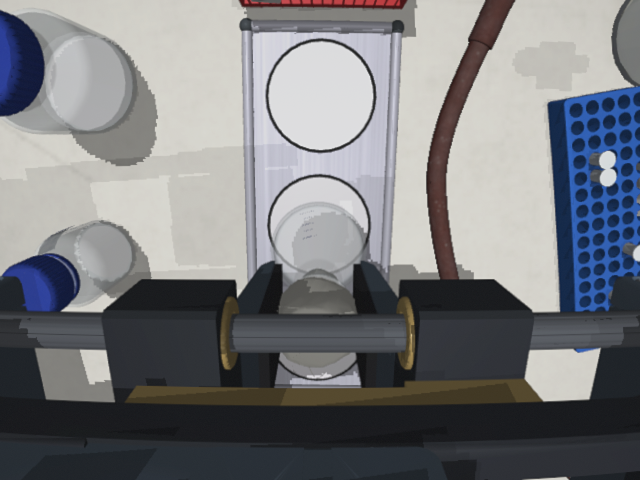

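Circle centres at (321,95) and (320,226) match the predicted places, and the flask hangs over the middle one. Lowering it and releasing.

apply_moves(
  delta_pos=[
    [0.013, 0.01, -0.15],
    [0.013, 0.01, -0.3],
    [0.013, 0.01, -0.38],
    [0.013, 0.01, -0.42],
    [0.013, 0.01, -0.44],
    [0.013, 0.01, -0.453],
    [0.013, 0.01, -0.453],
    [0.013, 0.01, -0.453],
    [0.013, 0.01, -0.453],
    [0.013, 0.01, -0.453],
  ],
  rot=[
    [0, 0, 0],
    [0, 0, 0],
    [0, 0, 0],
    [0, 0, 0],
    [0, 0, 0],
    [0, 0, 0],
    [0, 0, 0],
    [0, 0, 0],
    [0, 0, 0],
    [0, 0, 0],
  ],
  hand=[0.1, 0.1, 0.1, 0.1, 0.1, 0.1, 0.1, 0.1, 0.35, 0.4],
)

```text
time_s: 8.2
ee_pos: [639.3, 30.8, 106.4]
ee_rot: [179.9, -0.0, 87.1]
force: [0.4, 0.5, -0.2]
gripper_width: 35.1
gripper_force: 0.0
```

apply_moves(
  delta_pos=[
    [0, 0, 0],
    [0, 0, 0],
    [0, 0, 0],
    [0, 0, 0],
    [0, 0, 0],
    [0, 0, 0.3],
    [0, 0, 0.6],
    [0, 0, 0.9],
    [0, 0, 0.9],
  ],
  rot=[
    [0, 0, 0],
    [0, 0, 0],
    [0, 0, 0],
    [0, 0, 0],
    [0, 0, 0],
    [0, 0, 0],
    [0, 0, 0],
    [0, 0, 0],
    [0, 0, 0],
  ],
  hand=[0.5, 0.6, 0.7, 0.8, 0.8, 1, 1, 1, 1],
)

```text
time_s: 8.95
ee_pos: [642.7, 31.0, 222.1]
ee_rot: [179.1, -0.1, 87.1]
force: [1.1, -0.1, 0.9]
gripper_width: 91.0
gripper_force: 0.0
```

apply_moves(
  delta_pos=[
    [-0.3, 0, 0.2],
    [-0.6, 0, 0.2],
    [-0.9, 0, 0.2],
    [-1, 0, 0.2],
  ],
  rot=[
    [0, 0, 0],
    [0, 0, 0],
    [0, 0, 0],
    [0, 0, 0],
  ],
  hand=[1, 1, 1, 1],
)

```text
time_s: 9.28
ee_pos: [514.1, 30.8, 237.9]
ee_rot: [-179.8, 0.0, 87.1]
force: [0.3, 0.8, -0.9]
gripper_width: 91.3
gripper_force: 0.0
```

apply_moves(
  delta_pos=[
    [-0.3, -0.1, 0],
    [-0.5, -0.1, 0],
    [-0.52, -0.1, 0],
    [-0.52, -0.1, 0],
    [-0.52, -0.1, 0],
    [-0.52, -0.1, 0],
  ],
  rot=[
    [0, 0, 0],
    [0, 0, 0],
    [0, 0, 0],
    [0, 0, 0],
    [0, 0, 0],
    [0, 0, 0],
  ],
  hand=[1, 1, 1, 1, 1, 1],
)

```text
time_s: 9.78
ee_pos: [457.6, 18.9, 237.7]
ee_rot: [179.9, -0.0, 87.1]
force: [0.8, 1.2, -0.5]
gripper_width: 91.0
gripper_force: 0.0
```

```bash
python3 - <<'E'
from h import *
s=env.state(); f=viewer.grab_frame('wrist'); save(f,'w3.png'); print(s['ee_pos'],s['ee_rot'])
hsv=cv2.cvtColor(f['pixels'],cv2.COLOR_RGB2HSV)
m=((hsv[...,0]>100)&(hsv[...,0]<130)&(hsv[...,1]>150)).astype(np.uint8)
k,_,st,c=cv2.connectedComponentsWithStats(m)
print([(st[i].tolist(),np.round(c[i]),np.round(onz(f,c[i],100,s),1)) for i in range(1,k) if st[i,4]>300])
for l in spotter.landmark_of(f,'small_bottle'): print(l['position'],l['score'],onz(f,l['position'],0,s))
f=viewer.grab_frame('side')
for l in spotter.landmark_of(f,'flask'): print('flask',l['position'],l['score'],onz(f,l['position'],4))
a=f['pixels'][180:320,200:440,::-1]; cv2.imwrite('pics/s3.png',cv2.resize(a,None,fx=3,fy=3))
E
```

```text
[457.63419354  18.90949869 237.68267742] [ 1.79935152e+02 -5.87449982e-03  8.70852470e+01]
[([279, 0, 84, 88, 5742], array([320.,  42.]), array([466.8, 154.2, 100. ])), ([290, 207, 50, 51, 2004], array([314., 232.]), array([455.2,  18.2, 100. ]))]
[316.5, 215.4] 0.68 [456.50104528  12.60601608   0.        ]
flask [293.2, 253.0] 0.92 [620.27356826  54.9112541    4.        ]
```

View pics/s3.png

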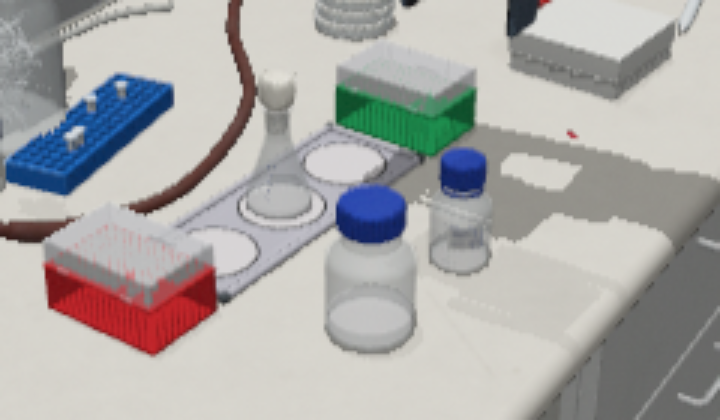

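View pics/w3.png

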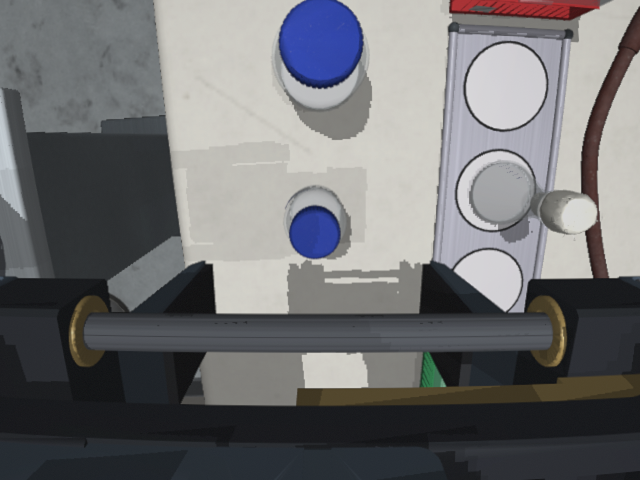

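The flask stands upright on the middle place. In the wrist view its foot centre is at (503,193) and the place at (496,190), about 7 mm towards +x. I'll measure that later. The small cap at (314,232) puts that bottle at (456,17).

apply_moves(
  delta_pos=[
    [-0.01, -0.01, -0.3],
    [-0.01, -0.01, -0.6],
    [-0.01, -0.01, -0.9],
    [-0.01, -0.01, -1],
    [-0.01, -0.01, -1],
  ],
  rot=[
    [0, 0, 0],
    [0, 0, 0],
    [0, 0, 0],
    [0, 0, 0],
    [0, 0, 0],
  ],
  hand=[1, 1, 1, 1, 1],
)

```text
time_s: 10.4
ee_pos: [452.8, 17.6, 114.2]
ee_rot: [-179.5, 0.0, 87.1]
force: [0.3, -0.5, 1.2]
gripper_width: 91.6
gripper_force: 0.0
```

apply_moves(
  delta_pos=[
    [0, 0, -0.2],
    [0, 0, -0.35],
    [0, 0, -0.4],
    [0, 0, -0.4],
    [0, 0, -0.4],
    [0, 0, -0.4],
    [0, 0, -0.4],
    [0, 0, -0.4],
    [0, 0, -0.4],
    [0, 0, -0.4],
  ],
  rot=[
    [0, 0, 0],
    [0, 0, 0],
    [0, 0, 0],
    [0, 0, 0],
    [0, 0, 0],
    [0, 0, 0],
    [0, 0, 0],
    [0, 0, 0],
    [0, 0, 0],
    [0, 0, 0],
  ],
  hand=[1, 0.9, 0.7, 0.6, 0.5, 0.4, 0.3, 0.3, 0.3, 0.3],
)

```text
time_s: 11.23
ee_pos: [455.5, 17.6, 70.2]
ee_rot: [179.9, -0.0, 87.1]
force: [0.2, 0.6, 2.5]
gripper_width: 38.3
gripper_force: 20.0
```

apply_moves(
  delta_pos=[
    [0, 0, 0],
    [0, 0, 0],
    [0, 0, 0],
    [0, 0, 0],
    [0, 0, 0],
    [0, 0, 0.1],
    [0, 0, 0.25],
    [0, 0, 0.4],
    [0, 0, 0.4],
    [0, 0, 0.4],
  ],
  rot=[
    [0, 0, 0],
    [0, 0, 0],
    [0, 0, 0],
    [0, 0, 0],
    [0, 0, 0],
    [0, 0, 0],
    [0, 0, 0],
    [0, 0, 0],
    [0, 0, 0],
    [0, 0, 0],
  ],
  hand=[0.2, 0.2, 0.2, 0.2, 0.2, 0.2, 0.2, 0.2, 0.2, 0.2],
  newtons=25,
)

```text
time_s: 12.07
ee_pos: [455.4, 17.6, 117.6]
ee_rot: [179.9, -0.0, 87.1]
force: [-0.1, 0.1, -2.2]
gripper_width: 38.3
gripper_force: 25.0
```

apply_moves(
  delta_pos=[
    [0.1, -0.06, 0],
    [0.25, -0.15, 0],
    [0.42, -0.25, 0],
    [0.6, -0.36, 0],
    [0.75, -0.45, 0],
    [0.833, -0.5, 0],
  ],
  rot=[
    [0, 0, 0],
    [0, 0, 0],
    [0, 0, 0],
    [0, 0, 0],
    [0, 0, 0],
    [0, 0, 0],
  ],
  hand=[0.2, 0.2, 0.2, 0.2, 0.2, 0.2],
)

```text
time_s: 12.57
ee_pos: [557.3, -44.2, 115.8]
ee_rot: [-180.0, 0.0, 87.0]
force: [-0.3, 0.1, -2.1]
gripper_width: 38.4
gripper_force: 25.0
```

apply_moves(
  delta_pos=[
    [0.15, -0.06, 0],
    [0.3, -0.12, 0],
    [0.45, -0.17, 0],
    [0.57, -0.21, 0],
    [0.63, -0.233, 0],
    [0.63, -0.233, 0],
    [0.63, -0.233, 0],
    [0.63, -0.233, 0],
  ],
  rot=[
    [0, 0, 0],
    [0, 0, 0],
    [0, 0, 0],
    [0, 0, 0],
    [0, 0, 0],
    [0, 0, 0],
    [0, 0, 0],
    [0, 0, 0],
  ],
  hand=[0.2, 0.2, 0.2, 0.2, 0.2, 0.2, 0.2, 0.2],
)

```text
time_s: 13.23
ee_pos: [629.5, -70.0, 117.0]
ee_rot: [-179.9, -0.0, 87.1]
force: [-0.2, -0.6, -1.9]
gripper_width: 38.4
gripper_force: 25.0
```

```bash
python3 - <<'E'
from h import *
s=env.state(); f=viewer.grab_frame('wrist'); save(f,'w4.png'); print(s['ee_pos'])
for l in spotter.landmark_of(f,'small_bottle'): print(l['position'],l['score'],onz(f,l['position'],s['ee_pos'][2]-70,s))
for p in [(644,129.5),(638,29.5),(631,-70.3)]: print(proj(f,[*p,4],s))
for l in spotter.trace(f,'flask')[:1]: print(l['box'],l['score'])
E
```

```text
[629.46695964 -70.03555351 116.9855912 ]
[316.6, 255.0] 0.92 [628.64217255 -69.56024366  46.9855912 ]
[324.87402381 -73.70065602]
[323.22864509  91.08818783]
[320.21466445 239.0830404 ]
[332.2, 73.7, 111.8, 129.8] 0.87
```

View pics/w4.png

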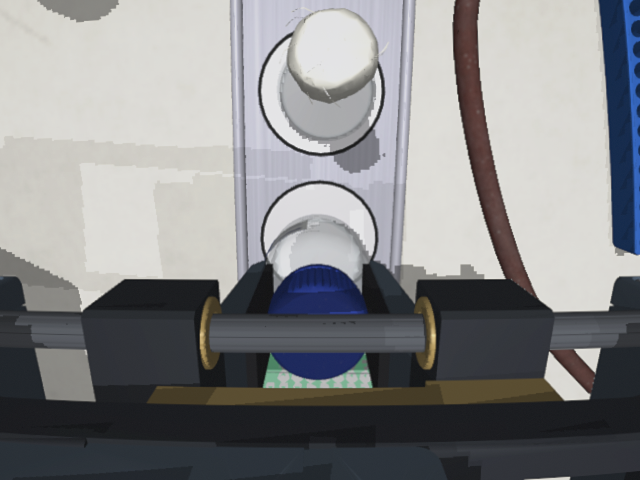

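The place centres are at (321,91) and (320,238), as predicted. The flask foot is centred near (328,94), about 5 mm off, which is fine. Lowering the small bottle.

apply_moves(
  delta_pos=[
    [0.012, 0, -0.12],
    [0.012, 0, -0.24],
    [0.012, 0, -0.3],
    [0.012, 0, -0.33],
    [0.012, 0, -0.345],
    [0.012, 0, -0.355],
    [0.012, 0, -0.355],
    [0.012, 0, -0.355],
    [0.012, 0, -0.355],
    [0.012, 0, -0.355],
  ],
  rot=[
    [0, 0, 0],
    [0, 0, 0],
    [0, 0, 0],
    [0, 0, 0],
    [0, 0, 0],
    [0, 0, 0],
    [0, 0, 0],
    [0, 0, 0],
    [0, 0, 0],
    [0, 0, 0],
  ],
  hand=[0.2, 0.2, 0.2, 0.2, 0.2, 0.2, 0.2, 0.2, 0.2, 0.2],
)

```text
time_s: 14.22
ee_pos: [632.5, -70.4, 75.5]
ee_rot: [179.9, 0.0, 87.1]
force: [-0.8, 0.9, -1.6]
gripper_width: 38.5
gripper_force: 25.0
```

apply_moves(
  delta_pos=[
    [0, 0, 0],
    [0, 0, 0],
    [0, 0, 0],
    [0, 0, 0],
    [0, 0, 0],
    [0, 0, 0],
    [0, 0, 0.15],
    [0, 0, 0.35],
    [0, 0, 0.6],
    [0, 0, 0.9],
  ],
  rot=[
    [0, 0, 0],
    [0, 0, 0],
    [0, 0, 0],
    [0, 0, 0],
    [0, 0, 0],
    [0, 0, 0],
    [0, 0, 0],
    [0, 0, 0],
    [0, 0, 0],
    [0, 0, 0],
  ],
  hand=[0.5, 0.6, 0.7, 0.8, 0.8, 0.8, 0.8, 1, 1, 1],
)

```text
time_s: 15.05
ee_pos: [631.0, -70.2, 182.5]
ee_rot: [-179.8, -0.0, 87.1]
force: [0.6, -0.8, 0.6]
gripper_width: 89.5
gripper_force: 0.0
```

apply_moves(
  delta_pos=[
    [-0.2, 0.1, 0.3],
    [-0.45, 0.35, 0.5],
    [-0.683, 0.65, 0.5],
    [-0.683, 0.917, 0.5],
    [-0.683, 0.917, 0.5],
  ],
  rot=[
    [0, 0, 0],
    [0, 0, 0],
    [0, 0, 0],
    [0, 0, 0],
    [0, 0, 0],
  ],
  hand=[1, 1, 1, 1, 1],
)

```text
time_s: 15.47
ee_pos: [548.3, 45.2, 244.6]
ee_rot: [179.9, -0.2, 87.3]
force: [0.3, -0.1, -0.2]
gripper_width: 91.1
gripper_force: 0.0
```

apply_moves(
  delta_pos=[
    [-0.2, 0.25, 0],
    [-0.4, 0.5, 0],
    [-0.6, 0.75, 0],
    [-0.683, 0.917, 0],
    [-0.683, 0.917, 0],
    [-0.683, 0.917, 0],
    [-0.683, 0.917, 0],
    [-0.683, 0.917, 0],
  ],
  rot=[
    [0, 0, 0],
    [0, 0, 0],
    [0, 0, 0],
    [0, 0, 0],
    [0, 0, 0],
    [0, 0, 0],
    [0, 0, 0],
    [0, 0, 0],
  ],
  hand=[1, 1, 1, 1, 1, 1, 1, 1],
)

```text
time_s: 16.13
ee_pos: [469.1, 148.8, 242.9]
ee_rot: [180.0, 0.0, 87.0]
force: [-0.4, 0.4, -0.4]
gripper_width: 91.2
gripper_force: 0.0
```

```bash
python3 - <<'E'
from h import *
s=env.state(); f=viewer.grab_frame('wrist'); save(f,'w5.png'); print(s['ee_pos'],s['ee_rot'],s['time_s'])
hsv=cv2.cvtColor(f['pixels'],cv2.COLOR_RGB2HSV)
m=((hsv[...,0]>100)&(hsv[...,0]<130)&(hsv[...,1]>150)).astype(np.uint8)
k,_,st,c=cv2.connectedComponentsWithStats(m)
print([(st[i].tolist(),np.round(c[i]),np.round(onz(f,c[i],120,s),1)) for i in range(1,k) if st[i,4]>300])
for l in spotter.landmark_of(f,'wide_bottle'): print(l['position'],l['score'],onz(f,l['position'],0,s))
f=viewer.grab_frame('top')
for n in ['flask','small_bottle']:
  for l in spotter.landmark_of(f,n)[:2]: print(n,l['position'],l['score'],onz(f,l['position'],4))
E
```

```text
[469.0563057  148.82644533 242.89790468] [1.79985897e+02 2.62485205e-02 8.70077046e+01] 16.1333
[([277, 194, 74, 75, 4309], array([314., 232.]), array([466.4, 151.8, 120. ]))]
[314.3, 204.0] 0.82 [466.03980916 153.26271837   0.        ]
flask [304.7, 218.0] 0.93 [632.17756456  28.98789842   4.        ]
small_bottle [338.7, 219.4] 0.68 [628.22765123 -66.73508155   4.        ]
```

View pics/w5.png

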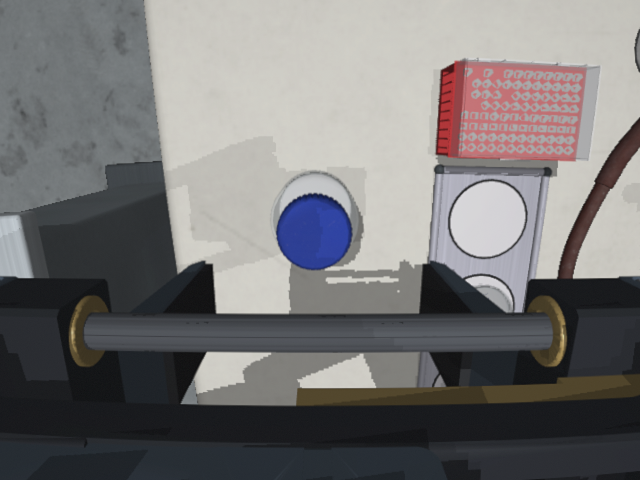

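The wide cap is centred at (314,232), so the bottle is at about (466.5,151).

apply_moves(
  delta_pos=[
    [-0.02, 0.018, -0.3],
    [-0.02, 0.018, -0.55],
    [-0.02, 0.018, -0.8],
    [-0.02, 0.018, -1],
    [-0.02, 0.018, -1],
  ],
  rot=[
    [0, 0, 0],
    [0, 0, 0],
    [0, 0, 0],
    [0, 0, 0],
    [0, 0, 0],
  ],
  hand=[1, 1, 1, 1, 1],
)

```text
time_s: 16.8
ee_pos: [462.6, 150.5, 118.7]
ee_rot: [-179.5, 0.2, 87.1]
force: [-0.4, 0.1, -0.2]
gripper_width: 91.6
gripper_force: 0.0
```

apply_moves(
  delta_pos=[
    [0, 0, -0.15],
    [0, 0, -0.25],
    [0, 0, -0.29],
    [0, 0, -0.29],
    [0, 0, -0.29],
    [0, 0, -0.29],
    [0, 0, -0.29],
    [0, 0, -0.29],
    [0, 0, -0.29],
    [0, 0, -0.29],
  ],
  rot=[
    [0, 0, 0],
    [0, 0, 0],
    [0, 0, 0],
    [0, 0, 0],
    [0, 0, 0],
    [0, 0, 0],
    [0, 0, 0],
    [0, 0, 0],
    [0, 0, 0],
    [0, 0, 0],
  ],
  hand=[1, 1, 0.9, 0.8, 0.7, 0.6, 0.5, 0.5, 0.5, 0.5],
)

```text
time_s: 17.63
ee_pos: [466.5, 152.1, 89.0]
ee_rot: [179.9, -0.0, 87.1]
force: [0.1, -0.0, 4.8]
gripper_width: 54.6
gripper_force: 25.0
```

apply_moves(
  delta_pos=[
    [0, 0, 0],
    [0, 0, 0],
    [0, 0, 0],
    [0, 0, 0],
    [0, 0, 0],
    [0, 0, 0.1],
    [0, 0, 0.25],
    [0, 0, 0.4],
    [0, 0, 0.4],
    [0, 0, 0.4],
  ],
  rot=[
    [0, 0, 0],
    [0, 0, 0],
    [0, 0, 0],
    [0, 0, 0],
    [0, 0, 0],
    [0, 0, 0],
    [0, 0, 0],
    [0, 0, 0],
    [0, 0, 0],
    [0, 0, 0],
  ],
  hand=[0.4, 0.4, 0.4, 0.4, 0.4, 0.4, 0.4, 0.4, 0.4, 0.4],
  newtons=30,
)

```text
time_s: 18.47
ee_pos: [465.9, 151.9, 136.1]
ee_rot: [180.0, -0.0, 87.1]
force: [0.5, -0.8, -4.1]
gripper_width: 54.8
gripper_force: 30.0
```

apply_moves(
  delta_pos=[
    [0.1, -0.05, 0],
    [0.25, -0.1, 0],
    [0.42, -0.15, 0],
    [0.6, -0.187, 0],
    [0.75, -0.187, 0],
    [0.9, -0.187, 0],
  ],
  rot=[
    [0, 0, 0],
    [0, 0, 0],
    [0, 0, 0],
    [0, 0, 0],
    [0, 0, 0],
    [0, 0, 0],
  ],
  hand=[0.4, 0.4, 0.4, 0.4, 0.4, 0.4],
)

```text
time_s: 18.97
ee_pos: [574.7, 128.3, 134.1]
ee_rot: [-179.8, 0.1, 87.0]
force: [0.0, 0.5, -2.3]
gripper_width: 54.3
gripper_force: 30.0
```

apply_moves(
  delta_pos=[
    [0.15, 0, 0],
    [0.3, 0, 0],
    [0.43, 0, 0],
    [0.52, 0, 0],
    [0.58, 0, 0],
    [0.585, 0, 0],
    [0.585, 0, 0],
    [0.585, 0, 0],
    [0.585, 0, 0],
  ],
  rot=[
    [0, 0, 0],
    [0, 0, 0],
    [0, 0, 0],
    [0, 0, 0],
    [0, 0, 0],
    [0, 0, 0],
    [0, 0, 0],
    [0, 0, 0],
    [0, 0, 0],
  ],
  hand=[0.4, 0.4, 0.4, 0.4, 0.4, 0.4, 0.4, 0.4, 0.4],
)

```text
time_s: 19.72
ee_pos: [643.3, 129.3, 136.0]
ee_rot: [-179.9, 0.0, 87.1]
force: [-0.4, 0.5, -3.7]
gripper_width: 55.0
gripper_force: 30.0
```

```bash
python3 - <<'E'
from h import *
s=env.state(); f=viewer.grab_frame('wrist'); save(f,'w6.png'); print(s['ee_pos'])
for l in spotter.landmark_of(f,'wide_bottle'): print(l['position'],l['score'],onz(f,l['position'],s['ee_pos'][2]-89,s))
print(proj(f,[644,129.5,4],s))
E
```

```text
[643.25668275 129.34532062 135.9606651 ]
[312.9, 246.5] 0.63 [640.07156117 130.19537551  46.9606651 ]
[318.807928   232.48401665]
```

View pics/w6.png

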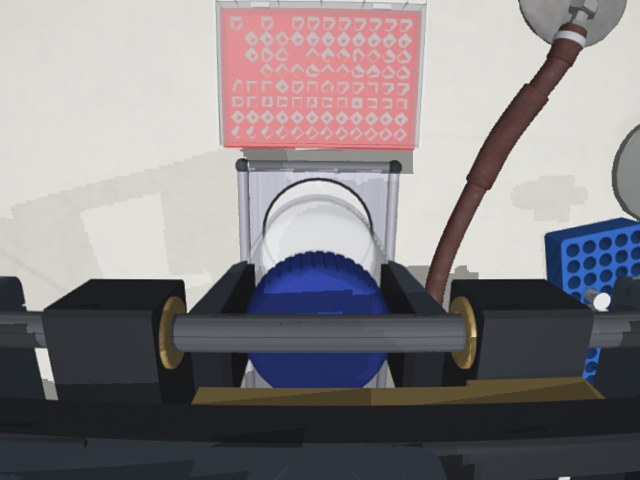

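The bottle hangs over its place, whose upper rim is at (318,180). Red box is clear. Lowering.

apply_moves(
  delta_pos=[
    [0.008, 0, -0.12],
    [0.008, 0, -0.24],
    [0.008, 0, -0.3],
    [0.008, 0, -0.33],
    [0.008, 0, -0.345],
    [0.008, 0, -0.352],
    [0.008, 0, -0.352],
    [0.008, 0, -0.352],
    [0.008, 0, -0.352],
    [0.008, 0, -0.352],
  ],
  rot=[
    [0, 0, 0],
    [0, 0, 0],
    [0, 0, 0],
    [0, 0, 0],
    [0, 0, 0],
    [0, 0, 0],
    [0, 0, 0],
    [0, 0, 0],
    [0, 0, 0],
    [0, 0, 0],
  ],
  hand=[0.4, 0.4, 0.4, 0.4, 0.4, 0.4, 0.4, 0.4, 0.4, 0.4],
)

```text
time_s: 20.65
ee_pos: [645.3, 129.5, 94.5]
ee_rot: [179.9, -0.0, 87.1]
force: [0.4, 0.1, -2.4]
gripper_width: 54.4
gripper_force: 30.0
```

apply_moves(
  delta_pos=[
    [0, 0, 0],
    [0, 0, 0],
    [0, 0, 0],
    [0, 0, 0],
    [0, 0, 0],
    [0, 0, 0],
    [0, 0, 0.15],
    [0, 0, 0.35],
    [0, 0, 0.6],
    [0, 0, 0.9],
  ],
  rot=[
    [0, 0, 0],
    [0, 0, 0],
    [0, 0, 0],
    [0, 0, 0],
    [0, 0, 0],
    [0, 0, 0],
    [0, 0, 0],
    [0, 0, 0],
    [0, 0, 0],
    [0, 0, 0],
  ],
  hand=[0.7, 0.8, 0.85, 0.9, 0.9, 0.9, 0.9, 1, 1, 1],
)

```text
time_s: 21.48
ee_pos: [644.0, 129.2, 201.4]
ee_rot: [-179.8, 0.1, 87.1]
force: [1.1, 0.0, -0.6]
gripper_width: 91.2
gripper_force: 0.0
```

apply_moves(
  delta_pos=[
    [-0.1, 0.2, 0.2],
    [-0.2, 0.4, 0.2],
    [-0.3, 0.6, 0.2],
    [-0.367, 0.8, 0.2],
    [-0.367, 0.8, 0.2],
    [-0.367, 0.8, 0.2],
    [-0.367, 0.8, 0.2],
  ],
  rot=[
    [0, 0, 0.08],
    [0, 0, 0.16],
    [0, 0, 0.24],
    [0, 0, 0.31],
    [0, 0, 0.38],
    [0, 0, 0.46],
    [0, 0, 0.46],
  ],
  hand=[1, 1, 1, 1, 1, 1, 1],
)

```text
time_s: 22.07
ee_pos: [600.7, 226.0, 226.1]
ee_rot: [180.0, 0.0, 126.8]
force: [-0.6, 0.0, -0.1]
gripper_width: 91.1
gripper_force: 0.0
```

apply_moves(
  delta_pos=[
    [-0.1, 0.2, 0],
    [-0.2, 0.4, 0],
    [-0.3, 0.6, 0],
    [-0.367, 0.8, 0],
    [-0.367, 0.8, 0],
    [-0.367, 0.8, 0],
    [-0.367, 0.8, 0],
  ],
  rot=[
    [0, 0, 0.08],
    [0, 0, 0.16],
    [0, 0, 0.24],
    [0, 0, 0.31],
    [0, 0, 0.38],
    [0, 0, 0.46],
    [0, 0, 0.46],
  ],
  hand=[1, 1, 1, 1, 1, 1, 1],
)

```text
time_s: 22.65
ee_pos: [556.8, 321.7, 225.9]
ee_rot: [-180.0, -0.0, 166.1]
force: [0.3, 0.9, -0.2]
gripper_width: 90.7
gripper_force: 0.0
```

apply_moves(
  delta_pos=[
    [-0.1, 0.2, 0],
    [-0.2, 0.4, 0],
    [-0.3, 0.6, 0],
    [-0.367, 0.7, 0],
    [-0.367, 0.7, 0],
    [-0.367, 0.7, 0],
    [-0.367, 0.7, 0],
  ],
  rot=[
    [0, 0, 0],
    [0, 0, 0],
    [0, 0, 0],
    [0, 0, 0],
    [0, 0, 0],
    [0, 0, 0],
    [0, 0, 0],
  ],
  hand=[1, 1, 1, 1, 1, 1, 1],
)

```text
time_s: 23.23
ee_pos: [513.5, 404.3, 226.0]
ee_rot: [-180.0, 0.0, 166.0]
force: [-0.2, 0.4, -0.3]
gripper_width: 91.2
gripper_force: 0.0
```

```bash
python3 - <<'E'
from h import *
s=env.state(); f=viewer.grab_frame('wrist'); save(f,'w7.png'); print(s['ee_pos'],s['ee_rot'],s['qpos'])
for l in spotter.landmark_of(f,'marker')[:1]: print(l['position'],l['score'],onz(f,l['position'],0,s))
for l in spotter.trace(f,'marker')[:1]:
    pts=np.argwhere(l['mask'])[:,::-1].astype(np.float32); W=np.array([onz(f,p,8,s)[:2] for p in pts])
    c,wh,an=cv2.minAreaRect(W.astype(np.float32)); print('rect',c,wh,an,l['score'],l['box'])
f=viewer.grab_frame('top'); a=f['pixels'][170:330,130:530,::-1]; cv2.imwrite('pics/t7.png',cv2.resize(a,None,fx=2,fy=2))
E
```

```text
[513.53732941 404.29484107 225.9880407 ] [-1.79961761e+02  3.41870412e-02  1.66018479e+02] [ 3.72302635e+01  2.51710819e+01  7.72427597e+01 -5.18119013e-02
  7.75945531e+01 -3.87770693e+01]
[317.3, 207.6] 0.88 [510.42790947 405.25110901   0.        ]
rect (512.6618041992188, 407.08599853515625) (15.779461860656738, 135.80450439453125) 74.90535736083984 0.57 [320.0, 207.9, 18.7, 139.1]
```

View pics/w7.png

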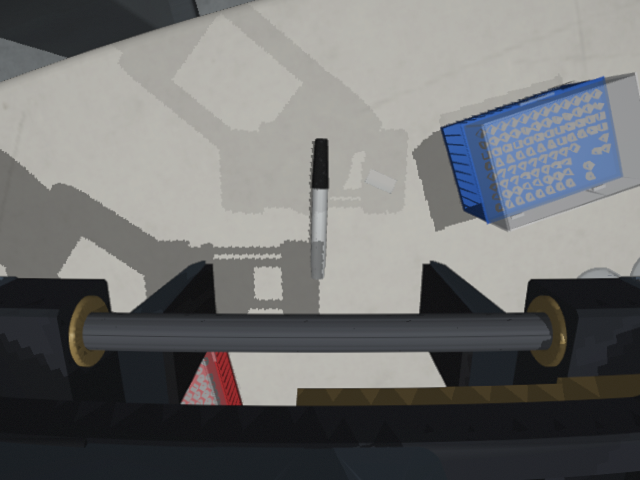

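View pics/t7.png

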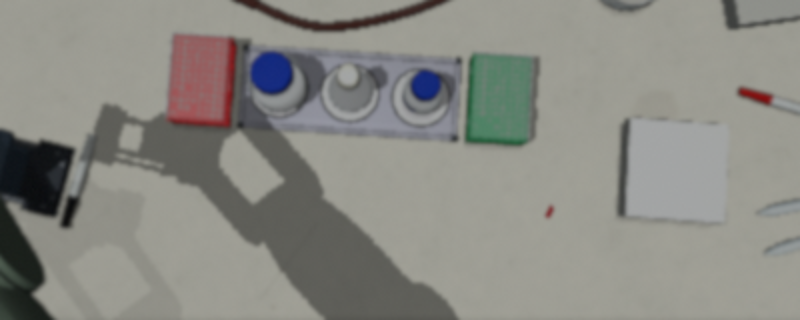

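All three vessels stand upright on their places, and the boxes are where they were. The marker is aligned with the jaws at (320,208), so its middle is at about (512.7,406). Descending.

apply_moves(
  delta_pos=[
    [-0.008, 0.013, -0.3],
    [-0.008, 0.013, -0.6],
    [-0.008, 0.013, -0.85],
    [-0.008, 0.013, -1],
    [-0.008, 0.013, -1],
    [-0.008, 0.013, -1],
    [-0.008, 0.013, -1],
  ],
  rot=[
    [0, 0, 0],
    [0, 0, 0],
    [0, 0, 0],
    [0, 0, 0],
    [0, 0, 0],
    [0, 0, 0],
    [0, 0, 0],
  ],
  hand=[1, 1, 1, 0.8, 0.6, 0.5, 0.5],
)

```text
time_s: 24.02
ee_pos: [513.2, 407.4, 107.7]
ee_rot: [179.9, 0.1, 166.1]
force: [0.4, 0.8, 0.7]
gripper_width: 67.4
gripper_force: 0.0
```

apply_moves(
  delta_pos=[
    [0, 0, -0.2],
    [0, 0, -0.4],
    [0, 0, -0.55],
    [0, 0, -0.68],
    [0, 0, -0.77],
    [0, 0, -0.82],
    [0, 0, -0.84],
    [0, 0, -0.84],
    [0, 0, -0.84],
    [0, 0, -0.84],
  ],
  rot=[
    [0, 0, 0],
    [0, 0, 0],
    [0, 0, 0],
    [0, 0, 0],
    [0, 0, 0],
    [0, 0, 0],
    [0, 0, 0],
    [0, 0, 0],
    [0, 0, 0],
    [0, 0, 0],
  ],
  hand=[0.5, 0.5, 0.5, 0.5, 0.5, 0.5, 0.5, 0.5, 0.4, 0.3],
  newtons=10,
)

```text
time_s: 24.85
ee_pos: [512.7, 407.5, 6.4]
ee_rot: [179.9, 0.1, 166.1]
force: [0.4, -0.5, 0.1]
gripper_width: 35.2
gripper_force: 0.0
```

apply_moves(
  delta_pos=[
    [0, 0, 0],
    [0, 0, 0],
    [0, 0, 0],
    [0, 0, 0],
    [0, 0, 0],
    [0, 0, 0],
    [0, 0, 0.1],
    [0, 0, 0.3],
    [0, 0, 0.6],
    [0, 0, 0.9],
  ],
  rot=[
    [0, 0, 0],
    [0, 0, 0],
    [0, 0, 0],
    [0, 0, 0],
    [0, 0, 0],
    [0, 0, 0],
    [0, 0, 0],
    [0, 0, 0],
    [0, 0, 0],
    [0, 0, 0],
  ],
  hand=[0.2, 0.1, 0.05, 0, 0, 0, 0, 0, 0, 0],
)

```text
time_s: 25.68
ee_pos: [511.2, 406.5, 113.9]
ee_rot: [-179.9, -0.1, 166.1]
force: [0.5, 0.1, 0.0]
gripper_width: 15.3
gripper_force: 9.9
```

apply_moves(
  delta_pos=[
    [0, -0.1, 0.3],
    [0, -0.3, 0.6],
    [0, -0.5, 0.8],
    [0, -0.75, 0.9],
    [0, -1, 1],
  ],
  rot=[
    [0, 0, 0],
    [0, 0, 0],
    [0, 0, 0],
    [0, 0, 0],
    [0, 0, 0],
  ],
  hand=[0, 0, 0, 0, 0],
)

```text
time_s: 26.1
ee_pos: [512.1, 286.3, 235.8]
ee_rot: [179.9, 0.1, 166.2]
force: [0.2, -0.3, -0.3]
gripper_width: 15.3
gripper_force: 9.9
```

apply_moves(
  delta_pos=[
    [0, -0.25, 0],
    [0, -0.5, 0],
    [0, -0.75, 0],
    [0, -1, 0],
  ],
  rot=[
    [0, 0, 0],
    [0, 0, 0],
    [0, 0, 0],
    [0, 0, 0],
  ],
  hand=[0, 0, 0, 0],
)

```text
time_s: 26.43
ee_pos: [511.6, 165.6, 234.0]
ee_rot: [180.0, 0.0, 166.2]
force: [0.8, -0.1, -1.3]
gripper_width: 15.3
gripper_force: 9.9
```

apply_moves(
  delta_pos=[
    [0, -0.25, 0],
    [0, -0.5, 0],
    [0, -0.75, 0],
    [0, -1, 0],
  ],
  rot=[
    [0, 0, 0],
    [0, 0, 0],
    [0, 0, 0],
    [0, 0, 0],
  ],
  hand=[0, 0, 0, 0],
)

```text
time_s: 26.77
ee_pos: [511.6, 45.6, 233.9]
ee_rot: [180.0, 0.0, 166.2]
force: [0.2, 0.1, -0.9]
gripper_width: 15.2
gripper_force: 9.9
```

apply_moves(
  delta_pos=[
    [0, -0.25, 0],
    [0, -0.5, 0],
    [0, -0.75, 0],
    [0, -1, 0],
  ],
  rot=[
    [0, 0, 0],
    [0, 0, 0],
    [0, 0, 0],
    [0, 0, 0],
  ],
  hand=[0, 0, 0, 0],
)

```text
time_s: 27.1
ee_pos: [511.6, -74.4, 233.9]
ee_rot: [180.0, 0.0, 166.2]
force: [0.6, -0.3, -0.6]
gripper_width: 15.4
gripper_force: 9.9
```

apply_moves(
  delta_pos=[
    [0, -0.25, 0],
    [0, -0.5, 0],
    [0, -0.75, 0],
    [0, -1, 0],
  ],
  rot=[
    [0, 0, 0],
    [0, 0, 0],
    [0, 0, 0],
    [0, 0, 0],
  ],
  hand=[0, 0, 0, 0],
)

```text
time_s: 27.43
ee_pos: [511.6, -194.4, 233.9]
ee_rot: [180.0, 0.0, 166.1]
force: [-0.1, 0.5, 0.3]
gripper_width: 15.6
gripper_force: 9.9
```

apply_moves(
  delta_pos=[
    [0, -0.25, 0],
    [0, -0.5, 0],
    [0, -0.75, 0],
    [0, -1, 0],
  ],
  rot=[
    [0, 0, 0],
    [0, 0, 0],
    [0, 0, 0],
    [0, 0, 0],
  ],
  hand=[0, 0, 0, 0],
)

```text
time_s: 27.77
ee_pos: [511.6, -314.4, 233.8]
ee_rot: [180.0, 0.0, 166.1]
force: [1.6, -0.2, -1.0]
gripper_width: 15.5
gripper_force: 9.9
```

apply_moves(
  delta_pos=[
    [0.03, -0.25, 0],
    [0.06, -0.5, 0],
    [0.1, -0.7, 0],
    [0.1, -0.78, 0],
    [0.1, -0.78, 0],
    [0.1, -0.78, 0],
    [0.1, -0.78, 0],
  ],
  rot=[
    [0, 0, 0],
    [0, 0, 0],
    [0, 0, 0],
    [0, 0, 0],
    [0, 0, 0],
    [0, 0, 0],
    [0, 0, 0],
  ],
  hand=[0, 0, 0, 0, 0, 0, 0],
)

```text
time_s: 28.35
ee_pos: [523.8, -405.2, 233.5]
ee_rot: [179.9, -0.0, 166.2]
force: [0.1, -0.1, -0.7]
gripper_width: 15.2
gripper_force: 9.9
```

```bash
python3 - <<'E'
from h import *
s=env.state(); f=viewer.grab_frame('wrist'); save(f,'w8.png'); print(s['ee_pos'],s['ee_rot'],s['gripper_width'],s['time_s'])
for l in spotter.landmark_of(f,'freezer_box')[:2]: print(l['position'],l['score'],onz(f,l['position'],0,s))
for l in spotter.landmark_of(f,'marker')[:2]: print(l['position'],l['score'],onz(f,l['position'],s['ee_pos'][2]-6,s))
for dx,dy in [(0,0),(67,67),(67,-67),(-67,-67),(-67,67)]: print(np.round(proj(f,[525+dx,-407.5+dy,50],s)))
E
```

```text
[ 523.81067685 -405.1609293   233.47673103] [ 1.79946056e+02 -2.49151945e-02  1.66192279e+02] 15.152916282540348 28.35
[310.3, 214.3] 0.81 [ 526.64489625 -412.48018654    0.        ]
[317.9, 292.6] 0.65 [ 523.24239197 -404.31378446  227.47673103]
[314. 221.]
[404. 274.]
[262. 307.]
[219. 165.]
[373. 126.]
```

View pics/w8.png

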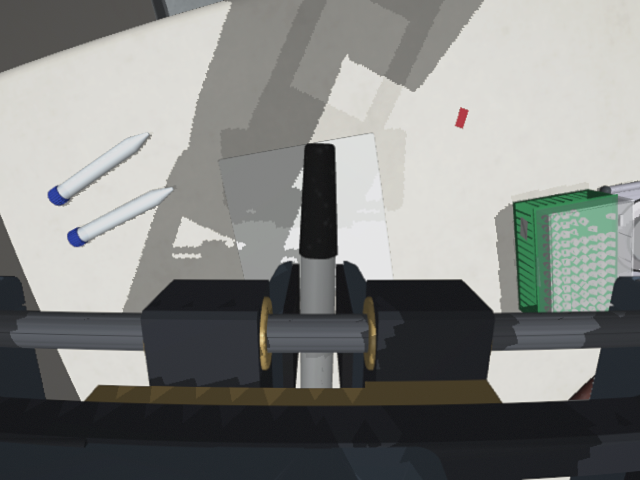

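The lid's front edge runs from (219,160) to (373,133), which matches the estimated box. The marker is level and centred over it. Lowering.

apply_moves(
  delta_pos=[
    [0.008, -0.017, -0.2],
    [0.008, -0.017, -0.45],
    [0.008, -0.017, -0.7],
    [0.008, -0.017, -0.9],
    [0.008, -0.017, -1],
    [0.008, -0.017, -1],
    [0.008, -0.017, -1],
  ],
  rot=[
    [0, 0, 0],
    [0, 0, 0],
    [0, 0, 0],
    [0, 0, 0],
    [0, 0, 0],
    [0, 0, 0],
    [0, 0, 0],
  ],
  hand=[0, 0, 0, 0, 0, 0, 0],
)

```text
time_s: 29.08
ee_pos: [525.3, -408.4, 113.7]
ee_rot: [-180.0, 0.0, 166.2]
force: [0.1, 0.4, 0.3]
gripper_width: 15.5
gripper_force: 9.9
```

apply_moves(
  delta_pos=[
    [0, 0, -0.15],
    [0, 0, -0.28],
    [0, 0, -0.37],
    [0, 0, -0.42],
    [0, 0, -0.45],
    [0, 0, -0.46],
    [0, 0, -0.46],
    [0, 0, -0.46],
    [0, 0, -0.46],
    [0, 0, -0.46],
  ],
  rot=[
    [0, 0, 0],
    [0, 0, 0],
    [0, 0, 0],
    [0, 0, 0],
    [0, 0, 0],
    [0, 0, 0],
    [0, 0, 0],
    [0, 0, 0],
    [0, 0, 0],
    [0, 0, 0],
  ],
  hand=[0, 0, 0, 0, 0, 0, 0, 0, 0, 0],
)

```text
time_s: 29.92
ee_pos: [525.2, -408.9, 58.6]
ee_rot: [-180.0, 0.1, 166.1]
force: [0.3, 0.8, -1.0]
gripper_width: 15.4
gripper_force: 9.9
```

apply_moves(
  delta_pos=[
    [0, 0, -0.012],
    [0, 0, -0.012],
    [0, 0, -0.012],
    [0, 0, -0.012],
    [0, 0, -0.012],
    [0, 0, -0.012],
    [0, 0, -0.012],
    [0, 0, -0.012],
    [0, 0, -0.012],
    [0, 0, -0.012],
  ],
  rot=[
    [0, 0, 0],
    [0, 0, 0],
    [0, 0, 0],
    [0, 0, 0],
    [0, 0, 0],
    [0, 0, 0],
    [0, 0, 0],
    [0, 0, 0],
    [0, 0, 0],
    [0, 0, 0],
  ],
  hand=[0, 0, 0, 0.2, 0.25, 0.3, 0.35, 0.4, 0.45, 0.5],
)

```text
time_s: 30.75
ee_pos: [524.9, -408.6, 56.5]
ee_rot: [180.0, -0.0, 166.1]
force: [-0.7, 0.8, -0.3]
gripper_width: 44.3
gripper_force: 0.0
```

apply_moves(
  delta_pos=[
    [0, 0, 0.1],
    [0, 0, 0.3],
    [0, 0, 0.6],
    [0, 0, 0.9],
    [0, 0, 1],
    [0, 0, 1],
  ],
  rot=[
    [0, 0, 0],
    [0, 0, 0],
    [0, 0, 0],
    [0, 0, 0],
    [0, 0, 0],
    [0, 0, 0],
  ],
  hand=[0.5, 0.5, 0.5, 0.5, 0.5, 0.5],
)

```text
time_s: 31.25
ee_pos: [526.9, -410.2, 182.5]
ee_rot: [-179.8, 0.5, 166.2]
force: [-0.2, 0.1, -0.6]
gripper_width: 45.8
gripper_force: 0.0
```

apply_moves(
  delta_pos=[
    [-0.2, -0.2, 0.2],
    [-0.45, -0.45, 0.4],
    [-0.7, -0.7, 0.5],
    [-0.8, -0.8, 0.5],
    [-0.8, -0.8, 0.5],
    [-0.8, -0.8, 0.5],
  ],
  rot=[
    [0, 0, 0],
    [0, 0, 0],
    [0, 0, 0],
    [0, 0, 0],
    [0, 0, 0],
    [0, 0, 0],
  ],
  hand=[0.5, 0.5, 0.5, 0.5, 0.5, 0.5],
)

```text
time_s: 31.75
ee_pos: [427.6, -505.1, 235.8]
ee_rot: [179.9, -0.1, 166.0]
force: [0.2, -0.0, -1.0]
gripper_width: 45.6
gripper_force: 0.0
```

```bash
python3 - <<'E'
from h import *
s=env.state(); print(s['ee_pos'],s['force'],s['time_s'])
f=viewer.grab_frame('top')
for l in spotter.trace(f,'marker')[:2]:
    pts=np.argwhere(l['mask'])[:,::-1].astype(np.float32); c,wh,an=cv2.minAreaRect(pts); print('marker',onz(f,c,58),wh,l['score'])
im=f['pixels']; hsv=cv2.cvtColor(im,cv2.COLOR_RGB2HSV)
m=((hsv[...,0]>100)&(hsv[...,0]<130)&(hsv[...,1]>150)).astype(np.uint8); m[:195]=0; m[245:]=0
k,_,st,c=cv2.connectedComponentsWithStats(m)
print([(st[i,4],np.round(onz(f,c[i],129 if st[i,4]>250 else 108),1)) for i in range(1,k) if st[i,4]>60])
# flask plug: bright blob
g=im.min(2)[195:215,295:315]; y,x=np.where(g>165); print(len(x), g.max(), onz(f,(x.mean()+295,y.mean()+195),138) if len(x) else 0)
for l in spotter.trace(f,'freezer_box')[:1]: print('fb',onz(f,l['box'][:2],50))
a=im[170:330,160:520,::-1]; a=cv2.resize(a,None,fx=2.2,fy=2.2)
f=viewer.grab_frame('side'); b=cv2.resize(f['pixels'][160:290,220:460,::-1],(a.shape[1],int(130/240*a.shape[1])))[:240]
cv2.imwrite('pics/fin.png',np.vstack([a,b])[:600])
E
```

```text
[ 427.57437189 -505.13780811  235.76305666] [ 0.23926185 -0.01494494 -0.9988624 ] 31.75
marker [ 526.6233929  -408.19119555   58.        ] (7.648529052734375, 49.4212646484375) 0.77
[(np.int32(314), array([644.5, 126.8, 129. ])), (np.int32(152), array([631.9, -71.1, 108. ]))]
0 157 0
fb [ 521.60485369 -406.48373796   50.        ]
```

View pics/fin.png

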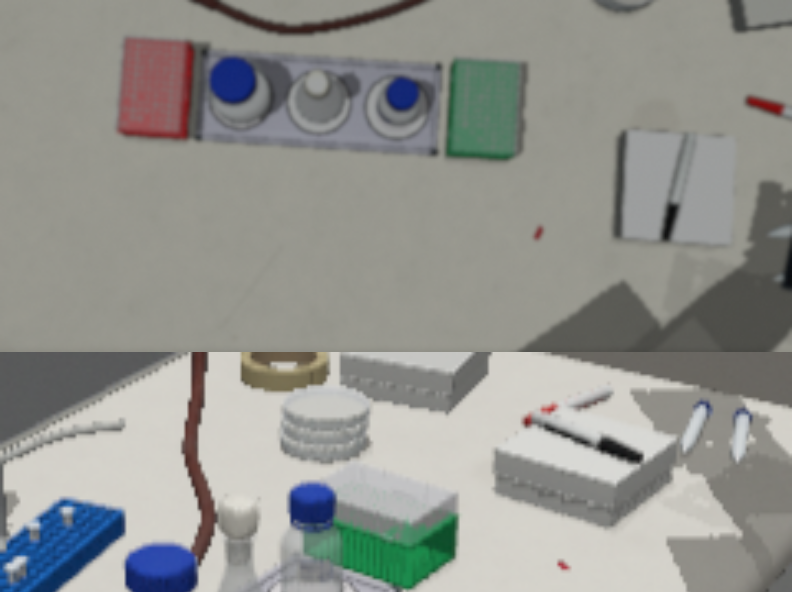

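Everything is standing and the marker lies on the lid. One quick check of the flask's offset (plug at about (304,207)) before handing in.

```bash
python3 - <<'E'
from h import *
f=viewer.grab_frame('top'); print(onz(f,(304.1,207.3),134), proj(f,[638,29.5,134]))
g=f['pixels'][200:216,296:313].mean(2).astype(int); m=(g>138).astype(np.uint8)
k,_,st,c=cv2.connectedComponentsWithStats(m); print([(st[i].tolist(),onz(f,c[i]+[296,200],134)) for i in range(1,k) if st[i,4]>8])
E
```

```text
[640.31497412  28.16610383 134.        ] [303.57248363 208.20239922]
[([3, 2, 9, 10, 67], array([640.8923246 ,  30.12528308, 134.        ]))]
```

Flask is about 3 mm off its centre, well within the 15 mm tolerance. Handing in.

```bash
python3 -c "
from workcell import env
print(env.job_done())"
```

```text
the job is handed in; nothing more can be done
None
```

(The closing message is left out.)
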